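# Rocket tube sections onto their spray stands

## Robot

A 6-joint arm with a two-finger parallel gripper is mounted at the origin on the work surface. World frame = base frame: x ahead of the robot, y to its left, z up, the work surface at z = 0. Lengths are in mm, angles in rad, forces in N, time in s.
With the tool pointing down it reaches from about 350 to 975 mm from the base axis. Payload 7.1 kg.
Tool frame: the origin (TCP) lies on the front face of the gripper's body, between the roots of the fingers; the fingertips stand 80 mm ahead of it and the grasp point (between the pads) lies 61 mm ahead of it; z points along the fingers, y is the line along which they close (so a half turn about z gives the same grasp; the last joint's range is limited). The gripper opens to 88 mm and grips with 3 to 60 N. Pads are 20 mm wide; open, the fingers measure 115 mm over their backs; the gripper's body (75 mm by 178 mm) begins 61 mm behind the grasp point.
Start: joints at [-1.196, 0.423, 1.63, -0, 1.089, -0.019], TCP at [239.829, -577.138, 302.675] pointing down, gripper open.
Joint ranges: [-3, 3], [-0.9, 2.11], [0.09, 2.58], [-1.31, 4.45], [0.11, 2.69], [-2.54, 2.54]. Speed limits (rad/s): [2.39, 2.39, 3.01, 3.14, 3.14, 3.14].

## Interface

Orientations are given as a rotation vector (axis times angle).
In Python, from workcell import readout, vision, close_job gives the robot as it stands.
- The arm moves only by the tool servo_tool, never from a script. Its argument "plan" is a list that holds one entry, the list of rows, each a list of 7 numbers: the gripper command: -1 is fully open, 1 is shut, values between are in proportion, then the shift along the world's x, y, z in units of 40 mm (1.0 is 40 mm), then the turn, a rotation vector about the world's x, y, z in units of 5 degrees (1.0 is 5 degrees). A call has 1 to 5 rows; each row shifts and turns the commanded pose from where the row before left it; what a row does not reach is not made up. A row lasts 1/12 s, in which the tool goes at most 41.7 mm and 7.16 degrees, less where a joint would pass 70% of its speed; a pose out of reach is approached as far as the arm can. A call is refused whole if a number of a shift passes 1 or a number of a turn 1, either way. A call with a gripper value outside its range is refused whole. The fingers move at their own pace and stop on an object; the grip force is fixed at half the most. Time passes only in rows, so rows that do not move let the fingers close. It gives the time, the measured TCP pose, the force, the opening and the grip force at its end, in the units of the state.
- readout.get_obs(): the state, without advancing time (a new reading comes with each control period).
- vision.get_image(name): name is "side" or "top" or "wrist"; returns the picture (480x640x3 uint8, red, green, blue); there is no depth.
- vision.camera_params(name): a dict with "fx", "fy", "cx", "cy" (pixels), "rvec" (rotation vector, rad) and "tvec" (3), from world to camera coordinates, as OpenCV has them; the wrist camera has in their place "hand_eye" (4x4, takes a point from camera to tool coordinates, whose origin is the TCP and whose axes are the flange's). Camera axes: x right, y down, z forward; pixel columns grow to the right and rows downward; lengths in mm; the calibration is good to about 2 mm. A picture is of the moment at which its call begins: read the wrist's pose just before it. camera_params takes no time and is no camera call.
- close_job(): hands the job in; it is judged then, once.
The state is a dict: "t": time; "qpos": joint angles; "qvel": joint speeds; "joint_torque": joint torques, N m; "ee_pos": TCP position; "orientation": TCP orientation; "ft_force": force on the tool from outside, world axes, zero at the start; "moment": the same for the moment, N m; "width": finger opening in mm; "grasp_force": force on a finger pad.
Only numpy, scipy, OpenCV 4.12 (cv2) and the standard library are available. Lean on these libraries where they do the work, as an engineer would, in place of code of your own. Each camera call takes 0.05 s, during which the arm holds its last target. There are 200 camera calls.

## Task

Get the four bare tube sections ready for spraying: stand each one upright on the spray stand whose plug fits its bore, right down on the steel foot. The green tube has just been painted and is still drying on its stand, so do not touch or move it.

Things in the scene. Friction and masses are not known exactly. Their poses are not given: they have to be found in the camera images.
- kraft_tube: Bare light-brown kraft paper tube section, open at both ends, standing upright on the bench at the start: outer diameter 63 mm, bore 59 mm (wall 2 mm), height 95 mm, about 50 g. Loose. Origin: centre of its lower end; its z axis points up along the tube.
- red_stand: Spray stand, fixed: round dark steel foot 79 mm wide, 12 mm thick, with a red plastic plug, 56 mm wide at its root (to 18 mm above the bench), then tapering like a bullet to a blunt tip 39 mm above the bench. It fits the tube whose bore is 3 mm wider than the root: the plug centres it and its lower end sits on the foot's flat top. Origin: centre of the foot's underside, on the bench; z up.
- phenolic_tube: Bare dark reddish-brown phenolic tube section, open at both ends, standing upright on the bench at the start: outer diameter 52 mm, bore 48 mm (wall 2 mm), height 90 mm, about 50 g. Loose. Origin: centre of its lower end; its z axis points up along the tube.
- white_stand: Spray stand, fixed: round dark steel foot 68 mm wide, 12 mm thick, with a white plastic plug, 45 mm wide at its root (to 18 mm above the bench), then tapering like a bullet to a blunt tip 39 mm above the bench. It fits the tube whose bore is 3 mm wider than the root: the plug centres it and its lower end sits on the foot's flat top. Origin: centre of the foot's underside, on the bench; z up.
- slate_tube: Bare slate-blue (grey-blue) tube section, open at both ends, standing upright on the bench at the start: outer diameter 41 mm, bore 37 mm (wall 2 mm), height 85 mm, about 30 g. Loose. Origin: centre of its lower end; its z axis points up along the tube.
- blue_stand: Spray stand, fixed: round dark steel foot 57 mm wide, 12 mm thick, with a blue plastic plug, 34 mm wide at its root (to 18 mm above the bench), then tapering like a bullet to a blunt tip 39 mm above the bench. It fits the tube whose bore is 3 mm wider than the root: the plug centres it and its lower end sits on the foot's flat top. Origin: centre of the foot's underside, on the bench; z up.
- glassfibre_tube: Bare pale grey-green glassfibre tube section, open at both ends, standing upright on the bench at the start: outer diameter 30 mm, bore 26 mm (wall 2 mm), height 85 mm, about 30 g. Loose. Origin: centre of its lower end; its z axis points up along the tube.
- orange_stand: Spray stand, fixed: round dark steel foot 46 mm wide, 12 mm thick, with an orange plastic plug, 23 mm wide at its root (to 18 mm above the bench), then tapering like a bullet to a blunt tip 39 mm above the bench. It fits the tube whose bore is 3 mm wider than the root: the plug centres it and its lower end sits on the foot's flat top. Origin: centre of the foot's underside, on the bench; z up.
- painted_tube: Freshly painted bright green tube section, outer diameter 52 mm, height 90 mm, drying upright on a stand of its own (its top is 102 mm above the bench). Loose. It shows how a seated tube looks; it must not be touched or moved. Origin: centre of its lower end, 12 mm above the bench.
Not all that is in view belongs to the job. Leave any purple look-alike of the phenolic_tube alone.

How it is judged (in metres and radians):
At the end, for the whole second after the job is handed in: Each bare tube is upright (within 3 degrees) on the stand that fits it (kraft: red, phenolic: white, slate: blue, glassfibre: orange), centred within 6 mm, its lower end 8 to 16 mm above the bench, released and at rest; the green tube is untouched and within 5 mm of its start (horizontal distance between kraft_tube and red_stand below 0.006 m and z of kraft_tube in the frame of red_stand between 0.008 and 0.016 m and angle between each of kraft_tube, phenolic_tube, slate_tube, glassfibre_tube's own z axis and vertical below 0.06 rad and linear speed of each of kraft_tube, phenolic_tube, slate_tube, glassfibre_tube below 0.02 m/s and horizontal distance between phenolic_tube and white_stand below 0.006 m and z of phenolic_tube in the frame of white_stand between 0.008 and 0.016 m and horizontal distance between slate_tube and blue_stand below 0.006 m and z of slate_tube in the frame of blue_stand between 0.008 and 0.016 m and horizontal distance between glassfibre_tube and orange_stand below 0.006 m and z of glassfibre_tube in the frame of orange_stand between 0.008 and 0.016 m and distance of painted_tube from where it was at the start of the episode below 0.005 m).
It fails at once if the green painted tube is touched by the robot (contact force between any of the fingers, the arm and painted_tube above 0.1 N).
It fails at once if a carried or knocked tube touches the green painted tube (contact force between any of kraft_tube, phenolic_tube, slate_tube, glassfibre_tube and painted_tube above 0.1 N).
It fails at once if the green painted tube is moved more than 5 mm (distance of painted_tube from where it was at the start of the episode above 0.005 m).
It also fails if it takes over 109 s, if anything falls off the work surface, if the arm or the gripper's body presses on something with over 40 N, if the wrist force passes 120 N, or if a joint passes its speed limit or range.

## Working session

There is one attempt and no reset: what is moved stays moved. The work goes in short steps, Python scripts to look and compute and a tool call to move; the robot and the scene stay as the last step left them, time stands still between calls to the robot, and variables do not carry over. Pictures are saved under pics/ and viewed, at most 15 in all, crops included, and the job is handed in when it is done.

Besides the shell and the picture viewer there is one more tool, called after "Request:" as name(argument=value, ...), one argument or row to a line, values as JSON. servo_tool: Moves the arm, as the interface text tells. Its arguments: {"type":"object","properties":{"plan":{"type":"array"}},"required":["plan"]}

```bash
mkdir -p pics; ls
python3 - <<'E'
from workcell import readout, vision
import cv2
for n in ("top","side"):
    im=vision.get_image(n); cv2.imwrite(f"pics/{n}0.png",im[:,:,::-1]); print(vision.camera_params(n))
print(vision.camera_params("wrist")); print(readout.get_obs())
E
```

```text
pics
{'fx': 560.6170356722406, 'fy': 560.6170356722406, 'cx': 325.0763411513184, 'cy': 241.04342784786266, 'rvec': array([ 2.09725568, -2.14776514,  0.22163156]), 'tvec': array([  -7.87096642,  494.29326899, 1348.38435209])}
{'fx': 443.7052645063821, 'fy': 443.7052645063821, 'cx': 319.03928607159656, 'cy': 243.36320373346865, 'rvec': array([ 0.38616152, -2.80880766,  1.06884856]), 'tvec': array([462.55512283, 131.38044351, 927.89530682])}
{'fx': 358.6752806191218, 'fy': 358.6752806191218, 'cx': 312.6671444385196, 'cy': 242.51109326500284, 'hand_eye': array([[-2.99094678e-04, -9.53964107e-01, -2.99920646e-01,
         8.30894513e+01],
       [ 9.99999896e-01, -3.88171263e-04,  2.37418818e-04,
        -1.29043893e+00],
       [-3.42909607e-04, -2.99920544e-01,  9.53964124e-01,
        -8.23262033e+01],
       [ 0.00000000e+00,  0.00000000e+00,  0.00000000e+00,
         1.00000000e+00]])}
{'t': 0.1, 'qpos': array([-1.19598828e+00,  4.23755335e-01,  1.63058373e+00, -1.57222360e-05,
        1.08863170e+00, -1.90053250e-02]), 'qvel': array([ 0.00057256, -0.00015718, -0.00072308,  0.00123241,  0.0008982 ,
       -0.00119545]), 'joint_torque': array([-1.53823181e-03, -5.45617604e+01, -2.74322748e+01,  6.45323494e-02,
        1.88234914e-02, -6.16924623e-06]), 'ee_pos': array([ 239.69629727, -576.78993158,  301.99676762]), 'orientation': array([-3.07955588e+00, -6.14357278e-01,  4.04433043e-04]), 'ft_force': array([ 0.21950421, -0.97133554,  0.36762397]), 'moment': array([0.00870387, 0.03201255, 0.01170759]), 'grasp_force': 0.0, 'width': 87.89690639511198}
```

View pics/top0.png

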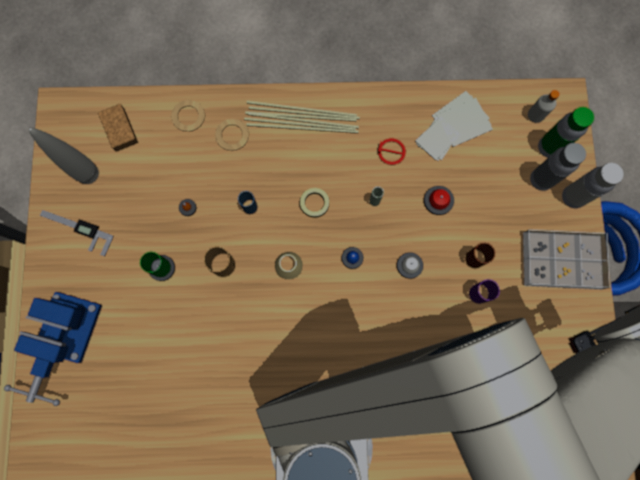

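View pics/side0.png

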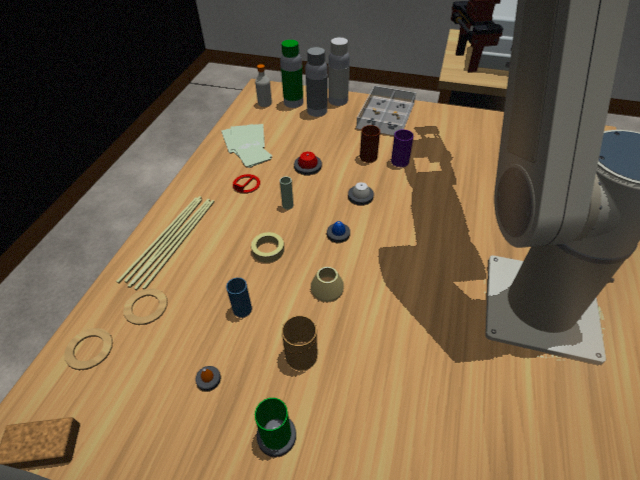

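The top view shows the stands at orange (188,207), blue (352,257), white (410,265) and red (439,199). The tubes are at slate (248,203), kraft (220,262), glassfibre (377,196) and phenolic (480,256), with the purple look-alike at (484,290) and the green tube at (155,263). Next I'll measure positions by ray casting.

```bash
cat > h.py <<'E'
import numpy as np, cv2
from scipy.spatial.transform import Rotation as R
from workcell import readout, vision
def cam(name):
    p=vision.camera_params(name); K=(p['fx'],p['fy'],p['cx'],p['cy'])
    if name!='wrist':
        r=R.from_rotvec(p['rvec']).as_matrix(); return K,r.T,-r.T@p['tvec']
    o=readout.get_obs(); T=R.from_rotvec(o['orientation']).as_matrix(); H=p['hand_eye']
    return K,T@H[:3,:3],o['ee_pos']+T@H[:3,3]
def cast(c,uv,z):
    (fx,fy,cx,cy),r,t=c; uv=np.atleast_2d(np.asarray(uv,float))
    d=np.c_[(uv[:,0]-cx)/fx,(uv[:,1]-cy)/fy,np.ones(len(uv))]@r.T
    return t+d*((z-t[2])/d[:,2])[:,None]
def proj(c,P):
    (fx,fy,cx,cy),r,t=c; q=(np.atleast_2d(P)-t)@r
    return np.c_[fx*q[:,0]/q[:,2]+cx,fy*q[:,1]/q[:,2]+cy]
E
python3 - <<'E'
from h import *
c=cam('top'); im=cv2.imread('pics/top0.png')
pts={'orange':((188,207),25),'blue':((352,257),25),'white':((410,264),25),'red':((439,199),25),
'slate':((248,197),85),'kraft':((219,257),95),'glass':((377,190),85),'phen':((481,250),90),'purple':((485,286),90),'green':((153,259),102),'cone':((288,263),40),'ring':((314,202),15)}
for k,(uv,z) in pts.items():
    P=cast(c,uv,z)[0]; print(k,P.round(0),np.hypot(P[0],P[1]).round(),proj(cam('side'),P).round(0))
cv2.imwrite('pics/c0.png',cv2.resize(im[170:310,130:530],None,fx=2,fy=2,interpolation=cv2.INTER_CUBIC))
E
```

```text
orange [596. 329.  25.] 680.0 [[210. 371.]]
blue [456. -87.  25.] 464.0 [[339. 228.]]
white [ 435. -232.   25.] 493.0 [[361. 190.]]
red [ 603. -316.   25.] 681.0 [[308. 160.]]
slate [602. 168.  85.] 625.0 [[236. 283.]]
kraft [452. 236.  95.] 509.0 [[298. 327.]]
glass [ 613. -151.   85.] 631.0 [[284. 180.]]
phen [ 455. -395.   90.] 603.0 [[368. 132.]]
purple [ 368. -398.   90.] 542.0 [[400. 136.]]
green [449. 391. 102.] 595.0 [[269. 408.]]
cone [442.  74.  40.] 448.0 [[327. 277.]]
ring [604.   6.  15.] 605.0 [[267. 246.]]
```

View pics/c0.png

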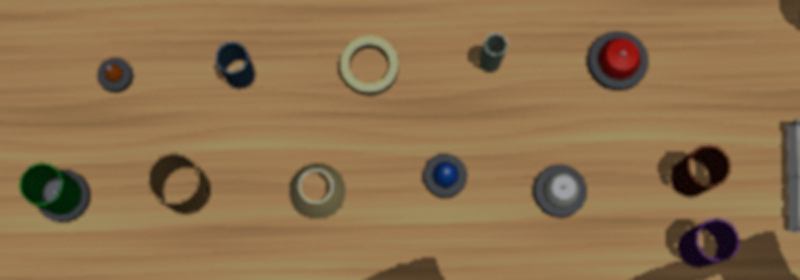

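The ray-cast positions project into the side view within a few pixels of the objects. Next I'll move to a close overview of the right half.

Request:
servo_tool(
  plan=[
    [[-1,0.65,0.74,0,0,0,-0.45],[-1,0.65,0.74,0,0,0,-0.45],[-1,0.65,0.74,0,0,0,-0.45],[-1,0.65,0.74,0,0,0,-0.45],[-1,0.65,0.74,0,0,0,-0.45]],
  ],
)

```text
t: 0.52
ee_pos: [370.5, -427.6, 302.4]
orientation: [-3.126, -0.306, 0.0]
ft_force: [0.2, -0.5, 0.9]
width: 87.6
grasp_force: 0.0
```

Request:
servo_tool(
  plan=[
    [[-1,0.65,0.74,0,0,0,-0.45],[-1,0.65,0.74,0,0,0,-0.45],[-1,0.65,0.74,0,0,0,-0.45],[-1,0.65,0.74,0,0,0,-0.45],[-1,0.65,0.74,0,0,0,-0.45]],
  ],
)

```text
t: 0.93
ee_pos: [500.6, -279.4, 302.5]
orientation: [-3.141, 0.001, 0.001]
ft_force: [0.6, -0.9, 0.1]
width: 87.8
grasp_force: 0.0
```

Request:
servo_tool(
  plan=[
    [[-1,0,0,0,0,0,0],[-1,0,0,0,0,0,0],[-1,0,0,0,0,0,0]],
  ],
)

```text
t: 1.18
ee_pos: [499.4, -281.2, 302.3]
orientation: [-3.141, -0.004, 0.002]
ft_force: [-0.2, -0.6, -0.2]
width: 88.1
grasp_force: 0.0
```

Run:
```python
from h import *
o=readout.get_obs(); c=cam('wrist'); im=vision.get_image('wrist'); cv2.imwrite('pics/w1.png',im[:,:,::-1])
np.savez('w1.npz',K=c[0],r=c[1],t=c[2]); print(o['t'],o['ee_pos'],o['orientation'],o['qpos'])
```

```text
1.1833 [ 499.42587235 -281.16643937  302.31201812] [-3.14148499e+00 -3.96842163e-03  1.54400768e-03] [-5.33353494e-01  3.48270413e-01  1.74657355e+00 -4.74093126e-04
  1.04764794e+00  1.03515342e+00]
```

View pics/w1.png

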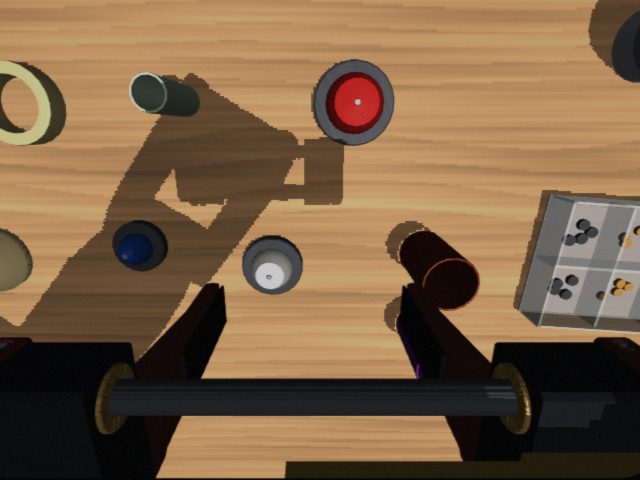

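The wrist view clearly shows red tip (358,101), white (268,277), blue (135,249), the glassfibre rim (149,93) and the phenolic rim (451,284). The fingers are clear of everything. Now I'll fit the feet and rims.

```bash
cat >> h.py <<'E'
def steel(im):   # im RGB -> grey (steel) mask
    h=cv2.cvtColor(im,cv2.COLOR_RGB2HSV); return ((h[...,1]<75)&(h[...,2]<150)).astype(np.uint8)*255
def fit(c,mask,win,z):
    """largest blob in window -> hull -> rays to plane z -> circle fit (centre, diameter)"""
    u0,v0,u1,v1=win; m=np.zeros_like(mask); m[v0:v1,u0:u1]=mask[v0:v1,u0:u1]
    m=cv2.morphologyEx(m,cv2.MORPH_CLOSE,np.ones((3,3)))
    cs,_=cv2.findContours(m,cv2.RETR_EXTERNAL,cv2.CHAIN_APPROX_NONE)
    h=cv2.convexHull(max(cs,key=cv2.contourArea))[:,0]
    P=cast(c,h,z)[:,:2]; A=np.c_[2*P,np.ones(len(P))]; s=np.linalg.lstsq(A,(P**2).sum(1),rcond=None)[0]
    r=np.sqrt(s[2]+s[:2]@s[:2]); e=np.hypot(*(P-s[:2]).T)-r
    return s[:2].round(1),round(2*r,1),'resid',e.std().round(2),'px',h.mean(0).round(0)
E
python3 - <<'E'
from h import *
d=np.load('w1.npz'); c=(d['K'],d['r'],d['t']); im=cv2.imread('pics/w1.png')[:,:,::-1].copy()
s=steel(im); hsv=cv2.cvtColor(im,cv2.COLOR_RGB2HSV)
for k,w in dict(red=(305,52,402,152),white=(236,230,306,300),blue=(106,214,172,276)).items():
    print(k,fit(c,s,w,12))
tip=dict(red=(358,101),white=(268,277))
for k,v in tip.items(): print(k,'tip',cast(c,v,39)[0].round(1))
b=cv2.inRange(hsv,(105,120,30),(130,255,255)); r=cv2.inRange(hsv,(0,200,60),(5,255,255))
print('blueplug',fit(c,b,(106,214,172,276),18)); print('redplug',fit(c,r,(305,52,402,152),18))
for p in [(149,75),(131,93),(148,93),(185,100),(451,260),(451,284),(420,250),(452,307),(425,284),(476,284)]: print(p,im[p[1],p[0]],hsv[p[1],p[0]])
x=np.hstack([im[65:125,120:210],im[225:315,395:485][:60]]); cv2.imwrite('pics/r1.png',cv2.resize(im[225:315,395:485],None,fx=4,fy=4)[:,:,::-1])
E
```

```text
red (array([ 606. , -319.2]), np.float64(77.5), 'resid', np.float64(0.13), 'px', array([351., 104.]))
white (array([ 437.5, -234.9]), np.float64(67.8), 'resid', np.float64(0.48), 'px', array([274., 265.]))
blue (array([460.6, -91. ]), np.float64(58.2), 'resid', np.float64(0.93), 'px', array([139., 246.]))
red tip [ 606.5 -320.4   39. ]
white tip [ 435.3 -233.5   39. ]
blueplug (array([458.4, -88. ]), np.float64(37.4), 'resid', np.float64(1.53), 'px', array([134., 248.]))
redplug (array([ 606.1, -320.3]), np.float64(52.7), 'resid', np.float64(0.38), 'px', array([354., 103.]))
(149, 75) [67 73 61] [45 42 73]
(131, 93) [124 127 123] [ 53   8 127]
(148, 93) [52 60 48] [50 51 60]
(185, 100) [35 40 32] [49 51 40]
(451, 260) [52 22 14] [  6 186  52]
(451, 284) [16  7  2] [ 11 223  16]
(420, 250) [18  6  1] [  9 241  18]
(452, 307) [22  6  4] [  3 209  22]
(425, 284) [28 10  5] [  7 209  28]
(476, 284) [20  8  4] [  8 204  20]
```

Run:
```python
from h import *
d=np.load('w1.npz'); c=(d['K'],d['r'],d['t']); im=cv2.imread('pics/w1.png')[:,:,::-1].copy(); g=im.max(2)
for n,(u,v),z in (('glass',(149,93),85),('phen',(451,284),90)):
    P=cast(c,(u,v),z)[0]; print(n,P.round(1))
hsv=cv2.cvtColor(im,cv2.COLOR_RGB2HSV)
m=((hsv[...,1]<90)&(hsv[...,2]>75)).astype(np.uint8)*255
print('glass',fit(c,m,(125,68,172,116),85))
m=((hsv[...,2]>35)&(hsv[...,2]<110)&((hsv[...,0]<10)|(hsv[...,0]>170))).astype(np.uint8)*255
print('phen',fit(c,m,(420,255,482,312),90))
```

```text
glass [ 608.7 -153.    85. ]
phen [ 450.6 -403.6   90. ]
glass (array([ 609.3, -151.9]), np.float64(29.4), 'resid', np.float64(0.21), 'px', array([147.,  91.]))
phen (array([ 450.9, -402.7]), np.float64(50.3), 'resid', np.float64(0.54), 'px', array([452., 282.]))
```

Request:
servo_tool(
  plan=[
    [[-1,-0.3,-0.76,0,0,0,0],[-1,-0.3,-0.76,0,0,0,0],[-1,-0.3,-0.76,0,0,0,0],[-1,-0.31,-0.76,0,0,0,0],[-1,0,0,-0.4,0,0,0]],
  ],
)

```text
t: 1.65
ee_pos: [449.2, -409.6, 289.4]
orientation: [3.136, -0.007, 0.006]
ft_force: [0.2, 0.5, -0.1]
width: 88.1
grasp_force: 0.0
```

Request:
servo_tool(
  plan=[
    [[-1,0,0,-0.9,0,0,0],[-1,0,0,-0.9,0,0,0],[-1,0,0,-0.9,0,0,0],[-1,0,0,-0.7,0,0,0],[-1,0,0,-0.5,0,0,0]],
  ],
)

```text
t: 2.07
ee_pos: [448.7, -403.3, 127.7]
orientation: [-3.139, 0.002, 0.004]
ft_force: [-1.2, -0.7, 0.7]
width: 87.6
grasp_force: 0.0
```

Request:
servo_tool(
  plan=[
    [[1,0,0,0,0,0,0],[1,0,0,0,0,0,0],[1,0,0,0,0,0,0],[1,0,0,0,0,0,0],[1,0,0,0,0,0,0]],
  ],
)

```text
t: 2.48
ee_pos: [451.9, -403.6, 132.5]
orientation: [3.14, 0.001, 0.003]
ft_force: [0.1, -0.0, -0.4]
width: 58.5
grasp_force: 0.0
```

Request:
servo_tool(
  plan=[
    [[1,0,0,0,0,0,0],[1,0,0,0,0,0,0],[1,0,0,0,0,0,0],[1,0,0,0,0,0,0]],
  ],
)

```text
t: 2.82
ee_pos: [452.0, -403.3, 132.1]
orientation: [3.14, 0.002, 0.002]
ft_force: [-1.6, -0.8, 7.1]
width: 51.9
grasp_force: 30.0
```

Request:
servo_tool(
  plan=[
    [[1,0,0,0.4,0,0,0],[1,0,0,0.8,0,0,0],[1,0,0,0.8,0,0,0],[1,0,0.5,0,0,0,0],[1,-0.1,0.8,0,0,0,0]],
  ],
)

```text
t: 3.23
ee_pos: [449.3, -353.1, 213.6]
orientation: [3.136, -0.001, 0.009]
ft_force: [-0.3, 0.4, -0.7]
width: 52.3
grasp_force: 30.0
```

Request:
servo_tool(
  plan=[
    [[1,-0.1,0.8,0,0,0,0],[1,-0.1,0.8,0,0,0,0],[1,-0.05,0.5,0,0,0,0],[1,0,0,0,0,0,0],[1,0,0,0,0,0,0]],
  ],
)

```text
t: 3.65
ee_pos: [437.7, -266.1, 211.2]
orientation: [3.141, 0.005, 0.001]
ft_force: [0.9, -0.2, 1.3]
width: 52.1
grasp_force: 30.0
```

Run:
```python
from h import *
o=readout.get_obs(); c=cam('wrist'); im=vision.get_image('wrist'); cv2.imwrite('pics/w2.png',im[:,:,::-1])
np.savez('w2.npz',K=c[0],r=c[1],t=c[2]); print(o['t'],o['ee_pos'],o['orientation'],o['width'],o['grasp_force'],proj(c,[[436.5,-234.2,39]]))
```

```text
3.65 [ 437.66276367 -266.07142401  211.15354195] [3.14109489e+00 5.01218814e-03 9.03462951e-04] 52.086902359431846 29.99724361114204 [[271.5290401  247.33838817]]
```

View pics/w2.png

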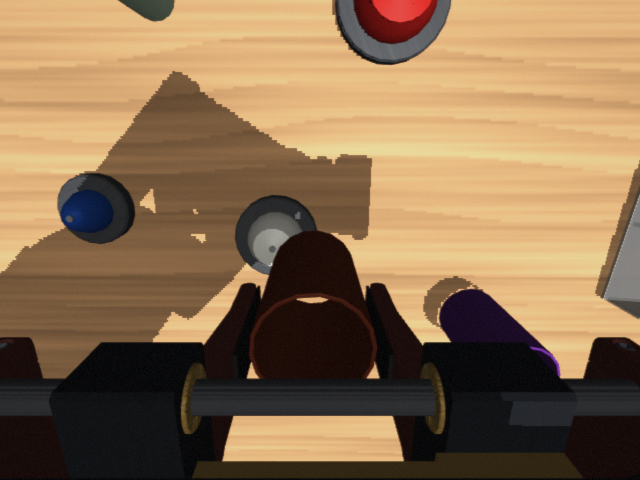

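The tube is held at width 52 and the white tip is at (271,249), within about 1.5 px of the prediction. Moving over the stand and lowering.

Request:
servo_tool(
  plan=[
    [[1,0,0.4,0,0,0,0],[1,0,0.4,0,0,0,0],[1,0,0,-0.3,0,0,0],[1,0,0,-0.4,0,0,0],[1,0,0,-0.2,0,0,0]],
  ],
)

```text
t: 4.12
ee_pos: [437.7, -235.7, 173.8]
orientation: [3.141, 0.001, 0.0]
ft_force: [-0.2, -0.6, -0.7]
width: 51.9
grasp_force: 30.0
```

Request:
servo_tool(
  plan=[
    [[1,0,0,-0.2,0,0,0],[1,0,0,-0.2,0,0,0],[1,0,0,-0.15,0,0,0],[1,0,0,-0.1,0,0,0],[1,0,0,0,0,0,0]],
  ],
)

```text
t: 4.53
ee_pos: [437.2, -234.8, 147.9]
orientation: [-3.141, -0.001, 0.002]
ft_force: [-0.0, -0.0, -0.2]
width: 52.0
grasp_force: 30.0
```

Request:
servo_tool(
  plan=[
    [[1,0,0,-0.1,0,0,0],[1,0,0,0,0,0,0],[1,0,0,0,0,0,0]],
  ],
)

```text
t: 4.78
ee_pos: [437.5, -234.7, 144.8]
orientation: [3.142, 0.002, 0.0]
ft_force: [-0.1, 1.0, -0.4]
width: 51.8
grasp_force: 30.0
```

Request:
servo_tool(
  plan=[
    [[-1,0,0,0,0,0,0],[-1,0,0,0,0,0,0],[-1,0,0,0,0,0,0],[-1,0,0,0,0,0,0]],
  ],
)

```text
t: 5.12
ee_pos: [437.5, -234.8, 144.9]
orientation: [3.141, 0.002, 0.001]
ft_force: [-0.9, -0.2, 0.4]
width: 75.0
grasp_force: 0.0
```

Request:
servo_tool(
  plan=[
    [[-1,0,0,0.4,0,0,0],[-1,0,0,0.8,0,0,0],[-1,0,0,0.8,0,0,0],[-1,0,0,0.8,0,0,0],[-1,0,0,0.8,0,0,0]],
  ],
)

```text
t: 5.53
ee_pos: [437.1, -234.6, 290.2]
orientation: [-3.141, -0.002, 0.0]
ft_force: [0.3, -1.1, 0.1]
width: 87.7
grasp_force: 0.0
```

Request:
servo_tool(
  plan=[
    [[-1,0.1,0.96,0,0,0,0],[-1,0.1,0.96,0,0,0,0],[-1,0.1,0.96,0,0,0,0],[-1,0.1,0.96,0,0,0,0],[-1,0.1,0.96,0,0,0,0]],
  ],
)

```text
t: 5.95
ee_pos: [457.2, -41.1, 289.0]
orientation: [3.142, 0.001, 0.001]
ft_force: [1.4, -0.8, -0.2]
width: 87.7
grasp_force: 0.0
```

Request:
servo_tool(
  plan=[
    [[-1,0.1,0.96,0,0,0,0],[-1,0.1,0.96,0,0,0,0],[-1,0.1,0.96,0,0,0,0],[-1,0.1,0.96,0,0,0,0],[-1,0.1,0.96,0,0,0,0]],
  ],
)

```text
t: 6.37
ee_pos: [477.2, 151.3, 288.9]
orientation: [-3.141, -0.002, -0.001]
ft_force: [-0.4, -0.2, -0.3]
width: 87.6
grasp_force: 0.0
```

Request:
servo_tool(
  plan=[
    [[-1,0,0,0,0,0,0],[-1,0,0,0,0,0,0],[-1,0,0,0,0,0,0]],
  ],
)

```text
t: 6.62
ee_pos: [477.0, 149.1, 288.5]
orientation: [3.141, 0.003, -0.001]
ft_force: [0.6, -0.7, -0.1]
width: 87.7
grasp_force: 0.0
```

Run:
```python
from h import *
o=readout.get_obs(); c=cam('wrist'); im=vision.get_image('wrist'); cv2.imwrite('pics/w3.png',im[:,:,::-1])
np.savez('w3.npz',K=c[0],r=c[1],t=c[2]); print(o['t'],o['ee_pos'],o['orientation'],o['qpos'])
t=vision.get_image('top');s=vision.get_image('side')
a=cv2.resize(t[190:300,360:520],None,fx=2.5,fy=2.5,interpolation=cv2.INTER_CUBIC);b=cv2.resize(s[110:220,290:450],None,fx=2.5,fy=2.5,interpolation=cv2.INTER_CUBIC)
cv2.imwrite('pics/chk1.png',np.hstack([a,b])[:,:,::-1])
```

```text
6.6167 [477.01740944 149.08723061 288.47587898] [ 3.14111824e+00  3.27207463e-03 -9.94543428e-04] [ 2.79237543e-01  2.58907327e-01  1.91428647e+00 -3.40223431e-04
  9.69137548e-01  1.84814316e+00]
```

View pics/w3.png

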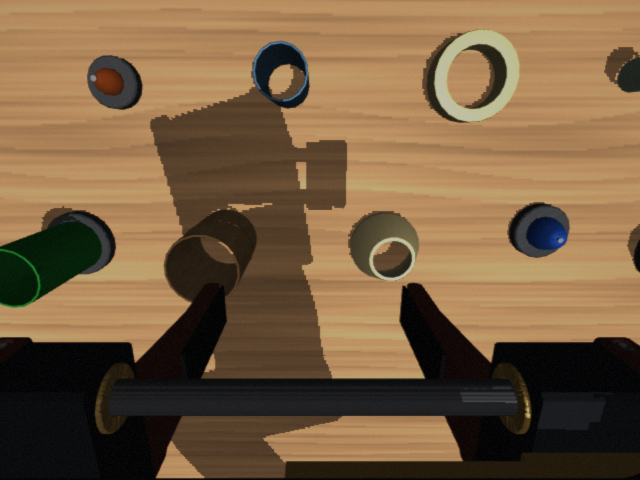

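View pics/chk1.png

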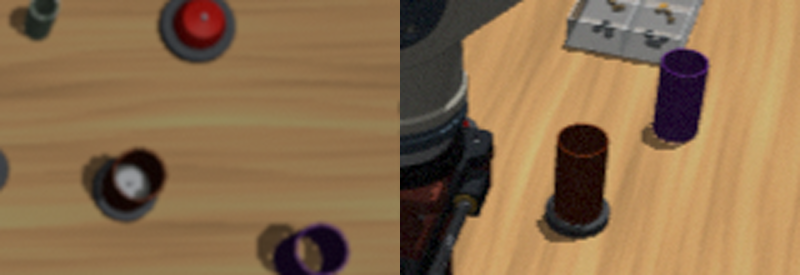

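The phenolic tube is seated on white, and purple is untouched. The left view shows the slate rim at about (280,75), the kraft rim at (202,268), the orange tip at (92,77), the blue tip at (561,240) and the green rim at (15,278).

Run:
```python
from h import *
d=np.load('w3.npz'); c=(d['K'],d['r'],d['t']); im=cv2.imread('pics/w3.png')[:,:,::-1].copy()
s=steel(im); hsv=cv2.cvtColor(im,cv2.COLOR_RGB2HSV)
for k,w in dict(orange=(82,50,147,113),blue=(503,198,575,260)).items(): print(k,fit(c,s,w,12))
print('tips',cast(c,[(92,77),(561,240)],39).round(1))
m=cv2.inRange(hsv,(95,70,40),(125,255,255)); print('slate',fit(c,m,(245,36,315,112),85))
print('slate',cast(c,[(280,75)],85).round(1),'kraft',cast(c,[(165,268),(240,268),(202,268)],95).round(1))
v=hsv[...,2]; print(v[268,158:172],v[268,232:246],v[228:242,202],v[296:312,195])
cv2.imwrite('pics/k.png',cv2.resize(im[195:310,150:270],None,fx=5,fy=5,interpolation=cv2.INTER_CUBIC)[:,:,::-1])
```

```text
orange (array([600.4, 333.2]), np.float64(46.7), 'resid', np.float64(0.72), 'px', array([113.,  80.]))
blue (array([460., -85.]), np.float64(59.0), 'resid', np.float64(1.3), 'px', array([538., 230.]))
tips [[601.7 337.2  39. ]
 [458.1 -90.2  39. ]]
slate (array([599.3, 173.9]), np.float64(40.1), 'resid', np.float64(0.27), 'px', array([282.,  70.]))
slate [[597.5 174.2  85. ]] kraft [[450.6 271.9  95. ]
 [450.7 210.1  95. ]
 [450.6 241.4  95. ]]
[190 191 190 189 191 180 117  84  50  38  36  40  36  38] [37 37 36 34 41 73 79 48 37 38 35 33 36 52] [40 42 40 38 39 38 43 79 83 70 78 76 81 85] [36 29 21 18 17 15 20 17 16 17 19 15 21 16 19 19]
```

View pics/k.png

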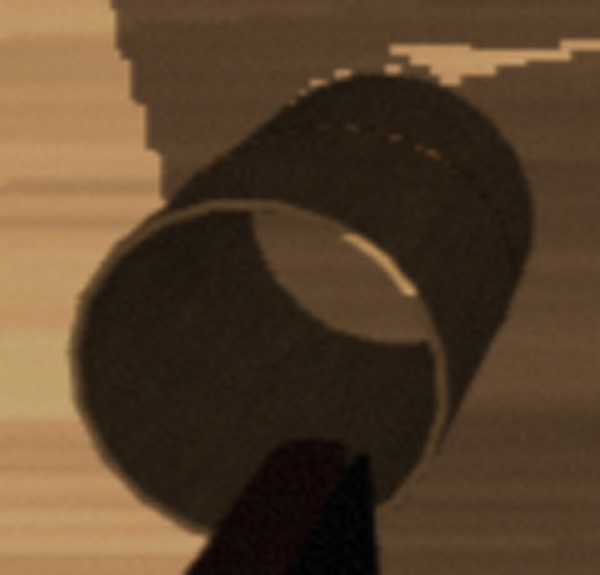

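Request:
servo_tool(
  plan=[
    [[-1,-0.22,0.77,0,0,0,0],[-1,-0.22,0.77,0,0,0,0],[-1,-0.23,0.77,0,0,0,0],[-1,0,0,0,0,0,0],[-1,0,0,-0.4,0,0,0]],
  ],
)

```text
t: 7.18
ee_pos: [451.9, 242.5, 274.9]
orientation: [-3.139, -0.003, -0.007]
ft_force: [0.5, -0.2, -0.1]
width: 87.7
grasp_force: 0.0
```

Request:
servo_tool(
  plan=[
    [[-1,0,0,-0.9,0,0,0],[-1,0,0,-0.9,0,0,0],[-1,0,0,-0.8,0,0,0],[-1,0,0,-0.5,0,0,0],[-1,0,0,-0.3,0,0,0]],
  ],
)

```text
t: 7.6
ee_pos: [449.9, 239.5, 134.2]
orientation: [3.14, -0.001, -0.005]
ft_force: [0.4, -0.0, 0.3]
width: 87.9
grasp_force: 0.0
```

Request:
servo_tool(
  plan=[
    [[1,0,0,0,0,0,0],[1,0,0,0,0,0,0],[1,0,0,0,0,0,0],[1,0,0,0,0,0,0],[1,0,0,0,0,0,0]],
  ],
)

```text
t: 8.02
ee_pos: [451.4, 241.7, 137.9]
orientation: [-3.141, -0.001, -0.003]
ft_force: [-0.0, -1.2, 2.1]
width: 63.1
grasp_force: 30.0
```

Request:
servo_tool(
  plan=[
    [[1,0,0,0,0,0,0],[1,0,0,0,0,0,0],[1,0,0,0,0,0,0]],
  ],
)

```text
t: 8.27
ee_pos: [451.4, 241.8, 137.9]
orientation: [-3.141, -0.002, -0.003]
ft_force: [0.5, -2.6, 7.0]
width: 62.4
grasp_force: 30.0
```

Request:
servo_tool(
  plan=[
    [[1,0,0,0.6,0,0,0],[1,0,0,0.9,0,0,0],[1,0,0,0.9,0,0,0],[1,0,0,0.6,0,0,0],[1,0.1,-0.5,0,0,0,0]],
  ],
)

```text
t: 8.68
ee_pos: [456.9, 224.5, 262.3]
orientation: [-3.136, -0.005, -0.014]
ft_force: [1.6, 0.3, -0.5]
width: 63.0
grasp_force: 30.0
```

Request:
servo_tool(
  plan=[
    [[1,0.28,-0.94,0,0,0,0],[1,0.28,-0.94,0,0,0,0],[1,0.28,-0.94,0,0,0,0],[1,0.28,-0.94,0,0,0,0],[1,0.28,-0.94,0,0,0,0]],
  ],
)

```text
t: 9.1
ee_pos: [510.7, 32.1, 257.2]
orientation: [-3.141, -0.003, -0.001]
ft_force: [1.4, 0.7, -0.4]
width: 63.0
grasp_force: 30.0
```

Request:
servo_tool(
  plan=[
    [[1,0.28,-0.94,0,0,0,0],[1,0.28,-0.94,0,0,0,0],[1,0.28,-0.94,0,0,0,0],[1,0.28,-0.94,0,0,0,0],[1,0.28,-0.94,0,0,0,0]],
  ],
)

```text
t: 9.52
ee_pos: [566.8, -156.2, 257.1]
orientation: [-3.142, -0.002, -0.001]
ft_force: [0.5, 0.3, -0.3]
width: 62.8
grasp_force: 30.0
```

Request:
servo_tool(
  plan=[
    [[1,0.28,-0.94,0,0,0,0],[1,0.28,-0.94,0,0,0,0],[1,0.28,-0.94,0,0,0,0],[1,0,0,0,0,0,0],[1,0,0,0,0,0,0]],
  ],
)

```text
t: 9.93
ee_pos: [600.2, -268.8, 256.5]
orientation: [-3.142, 0.003, -0.001]
ft_force: [0.3, 0.3, -0.4]
width: 62.8
grasp_force: 30.0
```

Run:
```python
from h import *
o=readout.get_obs(); c=cam('wrist'); im=vision.get_image('wrist'); cv2.imwrite('pics/w4.png',im[:,:,::-1])
np.savez('w4.npz',K=c[0],r=c[1],t=c[2]); print(o['t'],o['ee_pos'],o['orientation'],o['width'],proj(c,[[606.2,-320,39]]))
```

```text
9.9333 [ 600.18821176 -268.83806589  256.5496629 ] [-3.14153639e+00  2.61751282e-03 -5.30198377e-04] 62.790878871362224 [[373.48592288 222.90453269]]
```

View pics/w4.png

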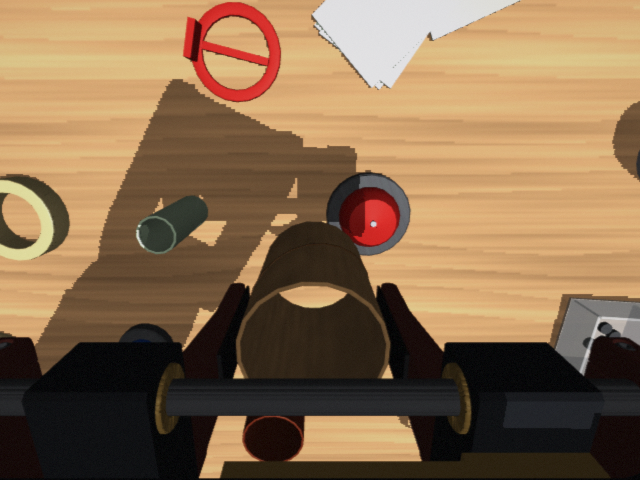

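The kraft tube is held, and the red tip at (374,224) agrees with the prediction to 1 px. Checking the tube's offset in the grip from the rim's far edge.

Run:
```python
from h import *
d=np.load('w4.npz'); c=(d['K'],d['r'],d['t']); im=cv2.imread('pics/w4.png')[:,:,::-1]
print(im[274:294,313].tolist())
for v in (281,282,283,284): print(v,cast(c,(313,v),213.6)[0].round(1)-[31.5,0,0])
print(cast(c,[(237.5,345),(390,345)],213.6)[:,1], cast(c,(374,224),39))
```

```text
[[52, 38, 26], [48, 36, 23], [50, 37, 24], [52, 39, 25], [49, 38, 23], [49, 36, 23], [50, 37, 24], [56, 42, 25], [97, 72, 46], [111, 85, 55], [110, 81, 51], [118, 89, 58], [192, 149, 100], [220, 174, 119], [215, 169, 117], [211, 164, 114], [214, 164, 114], [218, 173, 118], [220, 173, 120], [218, 170, 119]]
281 [ 596.6 -267.8  213.6]
282 [ 596.2 -267.8  213.6]
283 [ 595.8 -267.8  213.6]
284 [ 595.4 -267.8  213.6]
[-237.37358901 -298.71791123] [[ 605.22556169 -320.49085752   39.        ]]
```

Request:
servo_tool(
  plan=[
    [[1,0.1,-0.65,0,0,0,0],[1,0.1,-0.65,0,0,0,0],[1,0,0,-0.4,0,0,0],[1,0,0,-0.7,0,0,0],[1,0,0,-0.5,0,0,0]],
  ],
)

```text
t: 10.4
ee_pos: [607.8, -317.4, 191.8]
orientation: [-3.141, -0.003, 0.001]
ft_force: [-0.0, 1.6, -0.1]
width: 62.3
grasp_force: 30.0
```

Request:
servo_tool(
  plan=[
    [[1,0,0,-0.2,0,0,0],[1,0,0,-0.2,0,0,0],[1,0,0,-0.2,0,0,0],[1,0,0,-0.2,0,0,0],[1,0,0,0,0,0,0]],
  ],
)

```text
t: 10.82
ee_pos: [608.0, -318.5, 159.8]
orientation: [-3.141, -0.002, 0.002]
ft_force: [-1.1, 0.2, -0.4]
width: 62.7
grasp_force: 30.0
```

Request:
servo_tool(
  plan=[
    [[1,0,-0.04,0,0,0,0],[1,0,0,-0.1,0,0,0],[1,0,0,-0.1,0,0,0],[1,0,0,-0.03,0,0,0],[1,0,0,0,0,0,0]],
  ],
)

```text
t: 11.23
ee_pos: [608.0, -320.7, 151.2]
orientation: [-3.141, -0.001, 0.001]
ft_force: [0.3, 0.2, -0.3]
width: 62.6
grasp_force: 30.0
```

Request:
servo_tool(
  plan=[
    [[1,0,0,0,0,0,0],[1,0,0,0,0,0,0]],
  ],
)

```text
t: 11.4
ee_pos: [608.3, -320.8, 151.6]
orientation: [3.142, 0.002, 0.0]
ft_force: [-0.1, 0.1, -1.1]
width: 62.7
grasp_force: 30.0
```

Request:
servo_tool(
  plan=[
    [[-1,0,0,0,0,0,0],[-1,0,0,0,0,0,0],[-1,0,0,0,0,0,0],[-1,0,0,0,0,0,0],[-1,0,0,0.3,0,0,0]],
  ],
)

```text
t: 11.82
ee_pos: [607.1, -320.1, 161.6]
orientation: [-3.14, -0.002, 0.006]
ft_force: [0.3, -0.7, -0.1]
width: 87.7
grasp_force: 0.0
```

Request:
servo_tool(
  plan=[
    [[-1,0,0,0.8,0,0,0],[-1,0,0,0.8,0,0,0],[-1,0,0,0.8,0,0,0],[-1,0,0.5,0,0,0,0],[-1,0,0.9,0,0,0,0]],
  ],
)

```text
t: 12.23
ee_pos: [609.5, -267.6, 263.7]
orientation: [3.138, -0.004, 0.011]
ft_force: [0.3, 0.1, -0.9]
width: 88.0
grasp_force: 0.0
```

Request:
servo_tool(
  plan=[
    [[-1,0,0.9,0,0,0,0],[-1,0.02,0.9,0,0,0,0],[-1,0.02,0.9,0,0,0,0],[-1,0,0.12,0,0,0,0],[-1,0,0,0,0,0,0]],
  ],
)

```text
t: 12.65
ee_pos: [610.0, -149.8, 260.5]
orientation: [3.141, 0.007, 0.001]
ft_force: [-0.3, -0.8, 0.4]
width: 87.8
grasp_force: 0.0
```

Run:
```python
from h import *
o=readout.get_obs(); c=cam('wrist'); im=vision.get_image('wrist'); cv2.imwrite('pics/w5.png',im[:,:,::-1])
print(o['t'],o['ee_pos'],o['orientation'],o['width'],proj(c,[[609,-152,85],[606,-320,107]]))
t=vision.get_image('top');s=vision.get_image('side')
a=cv2.resize(t[150:290,340:520],None,fx=2.2,fy=2.2,interpolation=cv2.INTER_CUBIC);b=cv2.resize(s[90:230,250:430],None,fx=2.2,fy=2.2,interpolation=cv2.INTER_CUBIC)
cv2.imwrite('pics/chk2.png',np.vstack([cv2.resize(np.hstack([a,b]),(640,248)),im[:340]])[:,:,::-1])
```

```text
12.65 [ 610.03049935 -149.8387221   260.54385122] [3.14147307e+00 7.00069304e-03 1.14990251e-03] 87.81096586340801 [[317.12993332 245.93046802]
 [557.30058355 260.63204974]]
```

View pics/chk2.png

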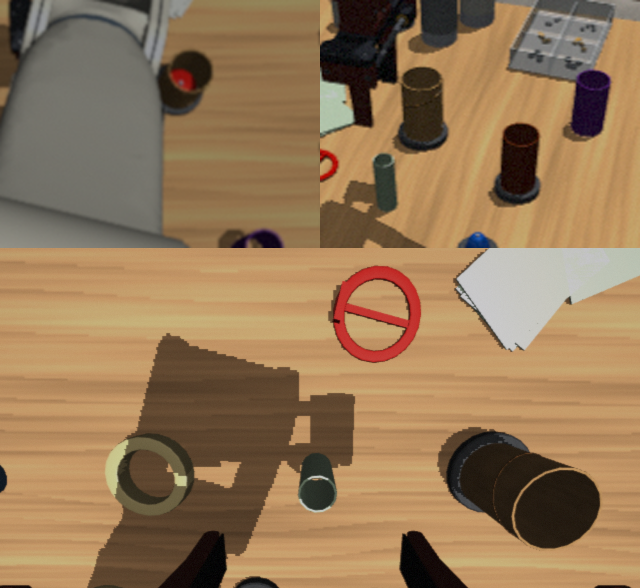

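The kraft tube is seated on red. The glassfibre rim is at (318,245) in wrist pixels, which matches the prediction. Descending to grasp it.

Request:
servo_tool(
  plan=[
    [[-1,0,-0.06,-0.5,0,0,0],[-1,0,0,-0.9,0,0,0],[-1,0,0,-0.9,0,0,0],[-1,0,0,-0.7,0,0,0],[-1,0,0,-0.36,0,0,0]],
  ],
)

```text
t: 13.22
ee_pos: [608.0, -155.7, 121.5]
orientation: [-3.141, 0.002, 0.007]
ft_force: [-0.3, 0.1, 1.2]
width: 87.7
grasp_force: 0.0
```

Request:
servo_tool(
  plan=[
    [[1,0,0,0,0,0,0],[1,0,0,0,0,0,0],[1,0,0,0,0,0,0],[1,0,0,0,0,0,0],[1,0,0,0,0,0,0]],
  ],
)

```text
t: 13.63
ee_pos: [610.8, -154.7, 127.0]
orientation: [3.141, 0.002, 0.005]
ft_force: [-0.3, -0.2, 0.4]
width: 57.9
grasp_force: 0.0
```

Request:
servo_tool(
  plan=[
    [[1,0,0,0,0,0,0],[1,0,0,0,0,0,0],[1,0,0,0,0,0,0],[1,0,0,0,0,0,0],[1,0,0,0,0,0,0]],
  ],
)

```text
t: 14.05
ee_pos: [610.0, -154.3, 125.3]
orientation: [3.141, 0.002, 0.001]
ft_force: [-1.0, 1.3, 1.5]
width: 30.1
grasp_force: 30.0
```

Request:
servo_tool(
  plan=[
    [[1,0,0,0,0,0,0],[1,0,0,0,0,0,0],[1,0,0,0,0,0,0],[1,0,0,0,0,0,0]],
  ],
)

```text
t: 14.38
ee_pos: [609.9, -154.3, 125.3]
orientation: [3.142, 0.002, 0.0]
ft_force: [-1.1, 0.6, 4.9]
width: 30.1
grasp_force: 30.0
```

Request:
servo_tool(
  plan=[
    [[1,0,0,0.6,0,0,0],[1,0,0,0.9,0,0,0],[1,0,0,0.9,0,0,0],[1,0,0,0.6,0,0,0],[1,0,0.5,0,0,0,0]],
  ],
)

```text
t: 14.8
ee_pos: [612.5, -137.0, 250.7]
orientation: [3.138, -0.002, 0.015]
ft_force: [1.7, -0.5, 0.0]
width: 30.0
grasp_force: 30.0
```

Request:
servo_tool(
  plan=[
    [[1,-0.02,0.95,0,0,0,0],[1,-0.02,0.95,0,0,0,0],[1,-0.02,0.95,0,0,0,0],[1,-0.02,0.95,0,0,0,0],[1,-0.02,0.95,0,0,0,0]],
  ],
)

```text
t: 15.22
ee_pos: [605.3, 57.2, 244.8]
orientation: [3.142, 0.001, -0.001]
ft_force: [0.5, 0.3, -0.8]
width: 30.3
grasp_force: 30.0
```

Request:
servo_tool(
  plan=[
    [[1,-0.02,0.95,0,0,0,0],[1,-0.02,0.95,0,0,0,0],[1,-0.02,0.95,0,0,0,0],[1,-0.02,0.95,0,0,0,0],[1,-0.02,0.95,0,0,0,0]],
  ],
)

```text
t: 15.63
ee_pos: [601.3, 247.4, 244.7]
orientation: [3.141, 0.002, -0.001]
ft_force: [1.5, 0.2, 0.2]
width: 29.8
grasp_force: 30.0
```

Request:
servo_tool(
  plan=[
    [[1,-0.02,0.9,0,0,0,0],[1,0,0,0,0,0,0],[1,0,0,0,0,0,0],[1,0,0,0,0,0,0]],
  ],
)

```text
t: 15.97
ee_pos: [600.6, 281.2, 244.4]
orientation: [3.141, 0.003, -0.002]
ft_force: [-0.0, -0.4, -0.2]
width: 30.0
grasp_force: 30.0
```

Run:
```python
from h import *
o=readout.get_obs(); c=cam('wrist'); im=vision.get_image('wrist'); cv2.imwrite('pics/w6.png',im[:,:,::-1])
np.savez('w6.npz',K=c[0],r=c[1],t=c[2]); print(o['t'],o['ee_pos'],o['orientation'],o['width'],proj(c,[[601,335,39]]))
```

```text
15.9667 [600.62619113 281.15744192 244.4122314 ] [ 3.14066681e+00  2.63509030e-03 -1.73367801e-03] 29.997936295354478 [[249.3409651  232.77123163]]
```

View pics/w6.png

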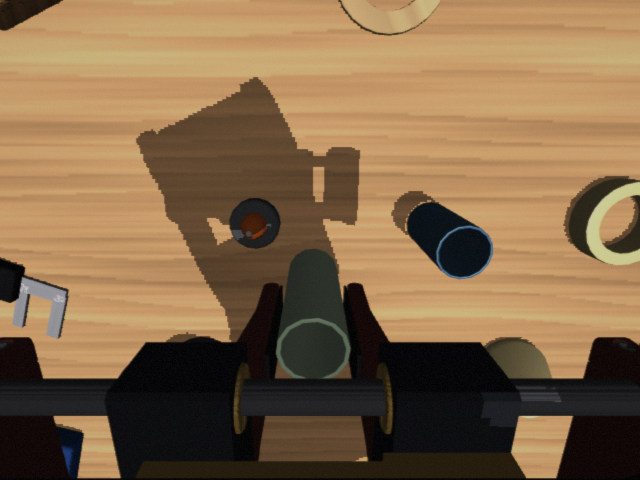

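The glassfibre tube is held with its rim at about (313,348). The orange stand's foot is at (255,223).

Run:
```python
from h import *
d=np.load('w6.npz'); c=(d['K'],d['r'],d['t']); im=cv2.imread('pics/w6.png')[:,:,::-1].copy(); hsv=cv2.cvtColor(im,cv2.COLOR_RGB2HSV)
m=((hsv[...,1]<100)&(hsv[...,2]<120)).astype(np.uint8)*255
print('foot',fit(c,m,(222,192,290,256),12))
z=244.4-125.3+85
m=((hsv[...,2]>105)&(hsv[...,1]<70)).astype(np.uint8)*255; print('rim',fit(c,m,(272,312,356,383),z))
for v in (317,318,319,320): print(v,cast(c,(313,v),z)[0][0]-15)
print(hsv[312:326,313,2]); print(cast(c,(249,234),39))
cv2.imwrite('pics/o6.png',cv2.resize(im[195:255,222:292],None,fx=8,fy=8,interpolation=cv2.INTER_CUBIC)[:,:,::-1])
m2=((hsv[...,0]>95)&(hsv[...,0]<125)&(hsv[...,1]>60)&(hsv[...,2]>40)).astype(np.uint8)*255; print('slate',fit(c,m2,(430,220,500,285),85))
```

```text
foot (array([602.2, 334.9]), np.float64(46.2), 'resid', np.float64(0.43), 'px', array([257., 224.]))
rim (array([601.2, 282.2]), np.float64(25.9), 'resid', np.float64(0.15), 'px', array([309., 325.]))
317 599.6940325062245
318 599.2633963357882
319 598.8319477788868
320 598.3996845345239
[ 49  47  48  47  46  51  81 112 109 104  71  50  47  48]
[[599.93340836 335.33968612  39.        ]]
slate (array([600. , 174.7]), np.float64(40.1), 'resid', np.float64(0.18), 'px', array([462., 252.]))
```

View pics/o6.png

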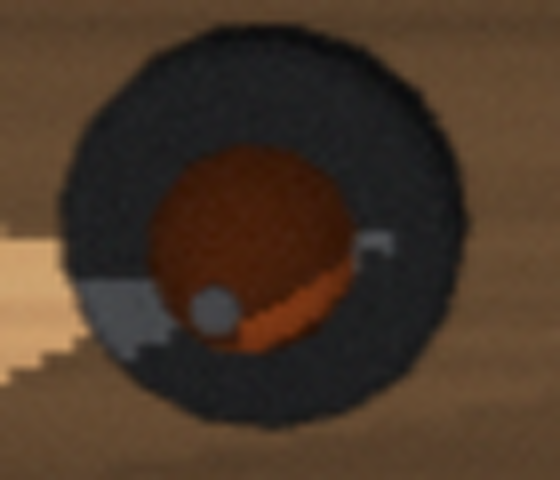

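Request:
servo_tool(
  plan=[
    [[1,0.03,0.67,0,0,0,0],[1,0,0.67,0,0,0,0],[1,0,0,-0.5,0,0,0],[1,0,0,-0.6,0,0,0],[1,0,0,-0.5,0,0,0]],
  ],
)

```text
t: 16.43
ee_pos: [602.5, 333.8, 180.3]
orientation: [3.141, -0.001, 0.0]
ft_force: [-0.7, -0.5, 0.2]
width: 30.3
grasp_force: 30.0
```

Request:
servo_tool(
  plan=[
    [[1,0,0,-0.25,0,0,0],[1,0,0,0,0,0,0],[1,0,0,0,0,0,0],[1,0,0,0,0,0,0]],
  ],
)

```text
t: 16.77
ee_pos: [603.2, 334.9, 172.4]
orientation: [-3.141, -0.0, -0.003]
ft_force: [0.0, 0.4, 0.3]
width: 29.8
grasp_force: 30.0
```

Request:
servo_tool(
  plan=[
    [[1,-0.03,0,-0.15,0,0,0],[1,0,0,-0.2,0,0,0],[1,0,0,-0.2,0,0,0],[1,0,0,-0.15,0,0,0],[1,0,0,0,0,0,0]],
  ],
)

```text
t: 17.18
ee_pos: [600.2, 334.9, 141.1]
orientation: [3.14, 0.002, -0.003]
ft_force: [0.1, 0.8, -1.2]
width: 30.4
grasp_force: 30.0
```

Request:
servo_tool(
  plan=[
    [[1,0,0,-0.1,0,0,0],[1,0,0,-0.05,0,0,0],[1,0,0,0,0,0,0],[1,0,0,0,0,0,0]],
  ],
)

```text
t: 17.52
ee_pos: [601.2, 335.4, 137.3]
orientation: [-3.141, -0.002, -0.001]
ft_force: [-0.3, 0.7, 1.9]
width: 30.0
grasp_force: 30.0
```

Request:
servo_tool(
  plan=[
    [[-1,0,0,0,0,0,0],[-1,0,0,0,0,0,0],[-1,0,0,0,0,0,0],[-1,0,0,0,0,0,0],[-1,0,0,0.3,0,0,0]],
  ],
)

```text
t: 17.93
ee_pos: [599.7, 334.6, 147.1]
orientation: [3.14, 0.002, -0.006]
ft_force: [-0.0, 0.6, 0.0]
width: 60.4
grasp_force: 0.0
```

Request:
servo_tool(
  plan=[
    [[-1,0,0,0.9,0,0,0],[-1,0,0,0.9,0,0,0],[-1,0,0,0.9,0,0,0],[-1,0,-0.6,0,0,0,0],[-1,0,-0.9,0,0,0,0]],
  ],
)

```text
t: 18.35
ee_pos: [602.4, 277.7, 261.5]
orientation: [-3.138, -0.007, -0.011]
ft_force: [0.1, -0.7, -0.4]
width: 87.3
grasp_force: 0.0
```

Request:
servo_tool(
  plan=[
    [[-1,0,-0.9,0,0,0,0],[-1,0,-0.9,0,0,0,0],[-1,0,-0.7,0,0,0,0],[-1,0,0,0,0,0,0],[-1,0,0,0,0,0,0]],
  ],
)

```text
t: 18.77
ee_pos: [601.3, 174.0, 258.1]
orientation: [-3.141, 0.003, -0.001]
ft_force: [0.6, -0.0, 0.7]
width: 87.9
grasp_force: 0.0
```

Run:
```python
from h import *
o=readout.get_obs(); c=cam('wrist'); im=vision.get_image('wrist'); cv2.imwrite('pics/w7.png',im[:,:,::-1])
print(o['t'],o['ee_pos'],o['orientation'],o['width'])
hsv=cv2.cvtColor(im,cv2.COLOR_RGB2HSV)
m2=((hsv[...,0]>95)&(hsv[...,0]<125)&(hsv[...,1]>60)&(hsv[...,2]>40)).astype(np.uint8)*255; print('slate',fit(c,m2,(270,195,370,300),85))
s=vision.get_image('side')
b=cv2.resize(s[300:460,160:340],(380,338),interpolation=cv2.INTER_CUBIC); w=cv2.resize(im[100:320,0:400],(420,231)); p=np.zeros((338,420,3),np.uint8); p[:231]=w
cv2.imwrite('pics/chk3.png',np.hstack([b,p])[:,:,::-1])
```

```text
18.7667 [601.27828725 173.99763411 258.08510414] [-3.14117549e+00  2.51299244e-03 -1.31339755e-03] 87.8798778943132
slate (array([600.1, 174.3]), np.float64(39.7), 'resid', np.float64(0.26), 'px', array([314., 246.]))
```

View pics/chk3.png

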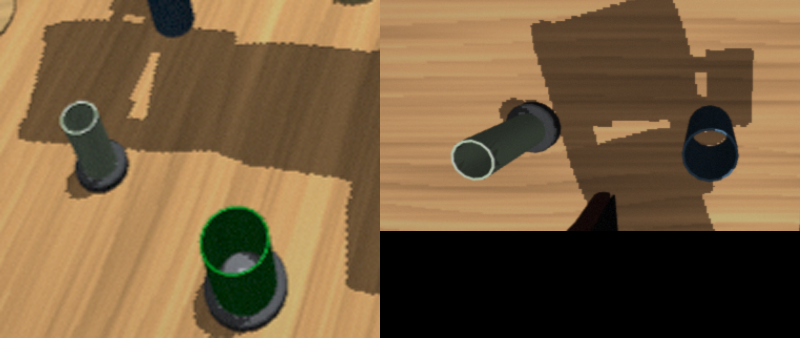

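The glassfibre tube is seated on orange and green is untouched. The slate rim is under the gripper at (600,174).

Request:
servo_tool(
  plan=[
    [[-1,-0.02,0,-0.5,0,0,0],[-1,0,0,-0.9,0,0,0],[-1,0,0,-0.9,0,0,0],[-1,0,0,-0.65,0,0,0],[-1,0,0,-0.35,0,0,0]],
  ],
)

```text
t: 19.28
ee_pos: [598.6, 176.5, 121.8]
orientation: [3.141, 0.005, -0.006]
ft_force: [-1.3, 1.3, -0.6]
width: 87.5
grasp_force: 0.0
```

Request:
servo_tool(
  plan=[
    [[1,0,0,0,0,0,0],[1,0,0,0,0,0,0],[1,0,0,0,0,0,0],[1,0,0,0,0,0,0],[1,0,0,0,0,0,0]],
  ],
)

```text
t: 19.7
ee_pos: [601.2, 175.6, 126.9]
orientation: [-3.141, -0.002, -0.005]
ft_force: [1.1, 0.3, -0.7]
width: 58.2
grasp_force: 0.0
```

Request:
servo_tool(
  plan=[
    [[1,0,0,0,0,0,0],[1,0,0,0,0,0,0],[1,0,0,0,0,0,0],[1,0,0,0,0,0,0],[1,0,0,0,0,0,0]],
  ],
)

```text
t: 20.12
ee_pos: [600.6, 175.3, 125.7]
orientation: [-3.141, -0.002, -0.002]
ft_force: [-1.2, 0.1, 6.9]
width: 41.5
grasp_force: 30.0
```

Request:
servo_tool(
  plan=[
    [[1,0,0,0,0,0,0],[1,0,0,0,0,0,0]],
  ],
)

```text
t: 20.28
ee_pos: [600.6, 175.3, 125.7]
orientation: [-3.141, -0.002, -0.001]
ft_force: [-0.3, -0.0, 5.6]
width: 40.9
grasp_force: 30.0
```

Request:
servo_tool(
  plan=[
    [[1,0,0,0.6,0,0,0],[1,0,0,0.9,0,0,0],[1,0,0,0.8,0,0,0],[1,0,0,0.45,0,0,0],[1,-0.5,-0.77,0,0,0,0]],
  ],
)

```text
t: 20.7
ee_pos: [585.3, 148.0, 240.3]
orientation: [-3.138, -0.006, -0.019]
ft_force: [0.7, -0.7, 0.3]
width: 41.8
grasp_force: 30.0
```

Request:
servo_tool(
  plan=[
    [[1,-0.5,-0.77,0,0,0,0],[1,-0.5,-0.77,0,0,0,0],[1,-0.5,-0.77,0,0,0,0],[1,-0.5,-0.77,0,0,0,0],[1,-0.5,-0.77,0,0,0,0]],
  ],
)

```text
t: 21.12
ee_pos: [478.9, -10.7, 235.0]
orientation: [3.142, 0.002, -0.0]
ft_force: [0.9, -0.5, 0.1]
width: 41.1
grasp_force: 30.0
```

Request:
servo_tool(
  plan=[
    [[1,-0.5,-0.77,0,0,0,0],[1,0,0,0,0,0,0],[1,0,0,0,0,0,0],[1,0,0,0,0,0,0],[1,0,0,0,0,0,0]],
  ],
)

```text
t: 21.53
ee_pos: [461.1, -39.7, 235.2]
orientation: [-3.142, -0.003, -0.001]
ft_force: [0.3, 0.0, -0.3]
width: 41.3
grasp_force: 30.0
```

Run:
```python
from h import *
o=readout.get_obs(); c=cam('wrist'); im=vision.get_image('wrist'); cv2.imwrite('pics/w8.png',im[:,:,::-1])
np.savez('w8.npz',K=c[0],r=c[1],t=c[2]); print(o['t'],o['ee_pos'],o['orientation'],o['width'],proj(c,[[459.5,-89.5,39]]))
hsv=cv2.cvtColor(im,cv2.COLOR_RGB2HSV); z=o['ee_pos'][2]-125.7+85
print(im[300:330,313].tolist())
```

```text
21.5333 [461.06015754 -39.74323273 235.18544543] [-3.14151500e+00 -2.87354398e-03 -1.28594947e-03] 41.34666889678493 [[375.53681427 238.80645583]]
[[16, 25, 34], [17, 25, 30], [16, 24, 33], [18, 26, 33], [19, 28, 37], [33, 49, 62], [42, 61, 77], [39, 59, 76], [33, 50, 66], [24, 38, 49], [17, 26, 35], [17, 26, 33], [17, 23, 32], [13, 24, 29], [16, 23, 31], [14, 23, 31], [15, 23, 32], [13, 22, 30], [12, 20, 30], [18, 26, 34], [17, 25, 32], [15, 24, 33], [12, 23, 30], [14, 25, 31], [14, 23, 30], [17, 27, 33], [13, 23, 30], [17, 27, 34], [13, 23, 30], [16, 27, 32]]
```

View pics/w8.png

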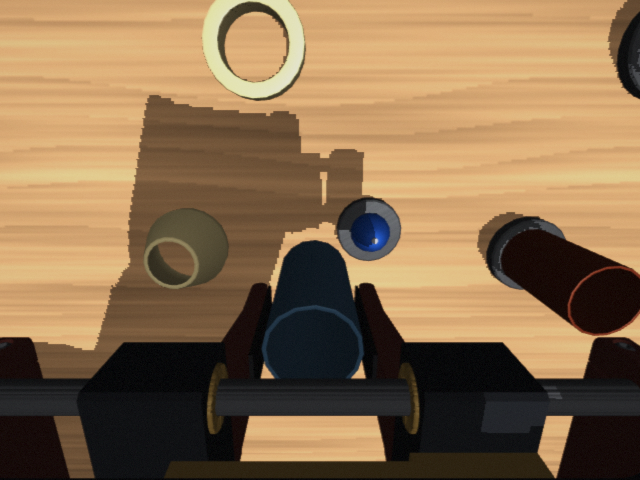

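The slate tube is held with its rim's far edge at v≈305. The blue tip is at about (375,240), against a prediction of (375.5,238.8).

Run:
```python
from h import *
d=np.load('w8.npz'); c=(d['K'],d['r'],d['t']); im=cv2.imread('pics/w8.png')[:,:,::-1].copy(); hsv=cv2.cvtColor(im,cv2.COLOR_RGB2HSV)
g=im[225:255,362:388].min(2).astype(int); v,u=np.unravel_index(g.argmax(),g.shape); k=g>g.max()-30; vv,uu=np.nonzero(k); px=(uu.mean()+362,vv.mean()+225)
print('tip',px,k.sum(),cast(c,px,39)[0]); print('foot',fit(c,((hsv[...,1]<75)&(hsv[...,2]<170)).astype(np.uint8)*255,(330,190,408,266),12))
print('rim x',cast(c,(313,305),194.5)[0]-[20.5,0,0], cast(c,[(263.5,345),(363,345)],194.5)[:,1])
```

```text
tip (np.float64(375.5), np.float64(240.5)) 8 [458.06270793 -89.54763924  39.        ]
foot (array([459.6, -87.7]), np.float64(56.5), 'resid', np.float64(0.39), 'px', array([372., 230.]))
rim x [459.59907436 -38.61203467 194.5       ] [-19.09106875 -58.39283905]
```

Request:
servo_tool(
  plan=[
    [[1,-0.02,-0.63,0,0,0,0],[1,0,-0.63,0,0,0,0],[1,0,0,-0.5,0,0,0],[1,0,0,-0.6,0,0,0],[1,0,0,-0.4,0,0,0]],
  ],
)

```text
t: 22.0
ee_pos: [459.9, -90.2, 173.8]
orientation: [-3.141, -0.003, -0.0]
ft_force: [-0.3, -0.6, -0.7]
width: 41.6
grasp_force: 30.0
```

Request:
servo_tool(
  plan=[
    [[1,0,0,-0.2,0,0,0],[1,0,0,0,0,0,0],[1,0,0,0,0,0,0],[1,0,0,0,0,0,0]],
  ],
)

```text
t: 22.33
ee_pos: [460.2, -90.4, 167.8]
orientation: [3.141, 0.003, 0.002]
ft_force: [-0.2, -0.5, -1.4]
width: 41.1
grasp_force: 30.0
```

Aligned; the lower end is at about 42 mm. Lowering 29 mm.

Request:
servo_tool(
  plan=[
    [[1,0,0.01,-0.15,0,0,0],[1,0,0,-0.2,0,0,0],[1,0,0,-0.2,0,0,0],[1,0,0,-0.1,0,0,0],[1,0,0,0,0,0,0]],
  ],
)

```text
t: 22.75
ee_pos: [458.8, -90.2, 140.0]
orientation: [-3.141, -0.002, 0.003]
ft_force: [0.3, -0.2, -0.4]
width: 41.0
grasp_force: 30.0
```

Request:
servo_tool(
  plan=[
    [[1,0,0,-0.07,0,0,0],[1,0,0,0,0,0,0],[1,0,0,0,0,0,0]],
  ],
)

```text
t: 23.0
ee_pos: [459.5, -90.4, 138.2]
orientation: [-3.142, -0.002, 0.0]
ft_force: [0.2, 0.1, -0.7]
width: 41.0
grasp_force: 30.0
```

Lower end at 12.5 mm. Release, lift and check everything.

Request:
servo_tool(
  plan=[
    [[-1,0,0,0,0,0,0],[-1,0,0,0,0,0,0],[-1,0,0,0,0,0,0],[-1,0,0,0,0,0,0],[-1,0,0,0.3,0,0,0]],
  ],
)

```text
t: 23.42
ee_pos: [458.5, -90.1, 149.1]
orientation: [-3.141, -0.002, 0.004]
ft_force: [-0.0, -0.1, -0.2]
width: 70.8
grasp_force: 0.0
```

Request:
servo_tool(
  plan=[
    [[-1,0,0,0.8,0,0,0],[-1,0,0,0.9,0,0,0],[-1,0,0,0.9,0,0,0],[-1,0,0,0.9,0,0,0],[-1,-0.5,0.4,0.3,0,0,0]],
  ],
)

```text
t: 23.83
ee_pos: [443.9, -76.0, 307.7]
orientation: [3.139, -0.0, 0.017]
ft_force: [1.3, -0.1, 0.9]
width: 87.7
grasp_force: 0.0
```

Request:
servo_tool(
  plan=[
    [[-1,-0.5,0.6,0.3,0,0,0],[-1,0,0.6,0,0,0,0],[-1,0,0,0,0,0,0],[-1,0,0,0,0,0,0],[-1,0,0,0,0,0,0]],
  ],
)

```text
t: 24.25
ee_pos: [419.6, -26.5, 314.3]
orientation: [3.141, 0.003, 0.0]
ft_force: [-0.2, 0.7, -0.2]
width: 87.7
grasp_force: 0.0
```

Run:
```python
from h import *
o=readout.get_obs(); print(o['t'],o['ee_pos'])
s=vision.get_image('side'); w=vision.get_image('wrist')
cv2.imwrite('pics/end.png',np.hstack([cv2.resize(s[100:470,180:460],(400,529)),cv2.resize(w[:360],(400,225)) if 0 else cv2.copyMakeBorder(cv2.resize(w,(400,300)),0,229,0,0,cv2.BORDER_CONSTANT)])[:,:,::-1])
```

```text
24.25 [419.55088015 -26.48520313 314.27906049]
```

View pics/end.png

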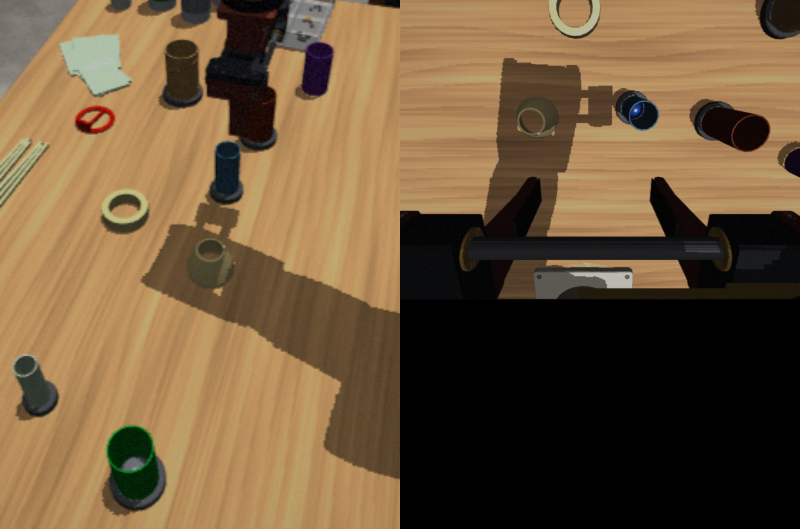

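All four tubes are upright and seated on their stands, with green undisturbed. Handing in.

```bash
python3 -c "
from workcell import close_job
print(close_job())"
```

```text
the job is handed in; nothing more can be done
None
```

I handed the job in at about 24 s: in the last pictures all four bare tubes stand upright on their matching stands (kraft on red, phenolic on white, slate on blue, glassfibre on orange), and the green tube was not touched; no verdict came back.

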